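# Clamp the slide box in the labelling jig

### The arm

A 6-joint arm with a two-finger parallel gripper is mounted at the origin on a cart in front of the work surface, level with it; the furniture and walls round the work are solid. World frame = base frame: x ahead of the robot, y to its left, z up, the work surface at z = 0. Lengths are in m, angles in rad, forces in N, time in s.
With the tool pointing down it reaches from about 0.3 to 0.775 m from the base axis. Payload 14.6 kg.
Tool frame: the origin (TCP) lies midway between the tips of the shut fingers; the grasp point (between the pads) lies behind it (arm.grasp_offset is the z of the grasp point in the tool frame, in m); z points along the fingers, y is the direction in which the jaws open and shut (so a half turn about z gives the same grasp; the last joint's range is limited). The gripper opens to 94 mm and grips with 3 to 60 N. Pads are 16 mm wide; open, the fingers measure 119 mm over their backs; the gripper's body (75 mm by 177 mm) begins 78 mm behind the grasp point.
Start: joints at [1.067, 0.3, 1.521, -0, 1.321, -0.067], TCP at [0.233, 0.498, 0.205] pointing down, gripper open.
Joint ranges: [-3.03, 3.03], [-0.79, 2.21], [0.23, 2.52], [-1.04, 4.18], [0, 3.07], [-2.55, 2.55]. Speed limits (rad/s): [2.22, 2.22, 2.57, 3.14, 3.14, 3.14].

### API

Orientations are given as a unit quaternion [w, x, y, z].
In Python, from workcell import arm gives the robot as it stands. The module is installed in compiled form; this text tells all that it offers.
- The arm moves only by the tool send_rows, never from a script. Its argument "deltas" is a list of rows, each an object with "fingers": the opening, from -1 (shut) to 1 (fully open); "dp": the shift along the tool's x, y, z in m, a list of three; "delta_rot": the turn, a rotation vector about the tool's x, y, z in rad, a list of three. In form: [{"fingers": fingers, "dp": [dx, dy, dz], "delta_rot": [rx, ry, rz]}, ...]. A call has exactly 5 rows; each row is the pose to reach, as a shift and turn from the pose commanded when the call began, along the tool's axes at that moment; what a row does not reach only later rows make up. A row lasts 1/10 s, in which the tool goes at most 50 mm and 8.59 degrees, less where a joint would pass 70% of its speed; a pose out of reach is approached as far as the arm can. A call with a gripper value outside its range is refused whole. The fingers move at their own pace and stop on an object; "force" is the grip in N (left out, the last holds). Time passes only in rows, so rows that repeat a pose let the fingers close, or fill a call up. It gives the time, the measured TCP pose, the force and the opening at its end, in the units of the state.
- arm.get_state(): the state, without advancing time (a new reading comes with each control period).
- arm.get_image(name): name is "side" or "top" or "wrist"; returns the picture (400x640x3 uint8, red, green, blue); there is no depth.
- arm.camera_info(name): a dict with "K" (3x3 intrinsics, pixels), "R" (3x3) and "t" (3): a world point X has camera coordinates R X + t. Camera axes: x right, y down, z forward; pixel columns grow to the right and rows downward; lengths in m; the calibration is good to about 2 mm. A picture is of the moment at which its call begins: read the wrist's pose just before it. camera_info takes no time and is no camera call; for the wrist camera it gives the pose at the moment of the call.
- arm.hand_in(): hands the job in, once; it reports no verdict.
The state is a dict: "time": time; "joint_positions": joint angles; "qvel": joint speeds; "effort": joint torques, N m; "position": TCP position; "eef_rot": TCP orientation; "ft_force": force on the tool from outside, world axes, zero at the start; "torque": the same for the moment, N m; "grip_width": finger opening in m.
Only numpy, scipy, OpenCV 4.12 (cv2) and the standard library are available. Lean on these libraries where they do the work, as an engineer would, in place of code of your own. Each camera call takes 0.05 s, during which the arm holds its last target.

### The job

Set the slide box upright and lengthwise in the clamping jig, between its two low rails. Then push the sliding bar forward until its jaw holds the box against the end fence, and last push the thumb wedge firmly in under its bridge until it jams the bar fast. Leave the other loose things on the bench where they are.

Things in the scene. Friction and masses are not known exactly. Their poses are not given: they have to be found in the camera images.
- slide_box: Closed lidded slide box, 57 (x) x 87 (y) x 32 (z) mm, 0.1 to 0.2 kg, the larger and flatter of the two lidded boxes, blue, loose on the bench. Origin: centre of its underside; y along its length, z up. Grasp it across its 57 mm width.
- clamp_jig: Aluminium jig fixed to the bench, plate 124 (x) x 300 (y -160 to +140) x 8 mm. Origin: on the bench under the plate; +y = forward, the clamping direction. Fence at the +y end: face at y = +115, 80 mm wide, top z = 40. The bar runs along y on the centre line behind the nest, and under a bridge (x -26 to 26, y -135 to -95, top z = 50) whose sloped underside is the ramp of the thumb wedge.
- nest (a point): Where the centre of the box's underside lies when clamped against the fence: on the plate's top (8 mm above the bench), midway between the nest's two rails, which are 5 mm high, 67 mm apart inside and run along y from 42 mm behind this point to the fence. Axes as the jig's; the box lies with its length along y, either way round.
- clamp_bar (a joint): Slide of the steel bar along the jig's +y, in m: 0 = fully open, starts at 0 to 0.010; its jaw meets the 87 mm box that stands against the fence at about 0.040 (limit 0.048). Friction about 1.5 N until jammed; stays where it is left. The jaw is 60 mm wide, top at z = 40.
- bar_post (a point): Top centre of the round black upright post on the bar, by which it is pushed: 18 mm diameter, from z = 27 to 74.5 mm above the bench, 26 mm behind the jaw's face. Moves with the bar.
- jaw_face (a point): Middle of the jaw's face that meets the box (24 mm above the bench). Moves with the bar.
- thumb_wedge (a joint): Slide of the captive grey wedge (80 mm long) that lies crosswise between bar and bridge, m: 0 = out, starts at 0 to 0.008. It goes in along the jig's +x (sinking by 0.12 of that); its underside meets the bar's top at about 0.030, wherever the bar is, and jams there within a few mm (limit 0.038). Slides with about 2.5 N; jam it with 10 to 20 N. It then stays jammed by itself.
- wedge_tab (a point): Top centre of the wedge's upright thumb tab, at its -x end: 12 (x) x 24 (y) mm, free from z = 50 to 77 mm above the bench; push it in towards the jig's +x, to the bridge, from its ribbed -x side. Moves with the wedge.
- cuvette_box: Bystander: smaller white lidded box, 54x80x34 mm. Origin: centre of its underside.
- tape_roll: Bystander: masking tape roll lying flat, 66 mm across, 18 mm high. Origin: centre of its underside.
- beaker_pp: Bystander: empty beaker 51 mm across, 52 mm high. Origin: centre of its underside.

How it is judged:
On the way, in this order (a step that is already met when the one before it is completed fails the run):
1. the slide box lies flat in the nest between the rails and is let go (x of slide_box in the frame of nest between -0.007 and 0.007 m and z of slide_box in the frame of nest between -0.003 and 0.003 m and angle between slide_box's own z axis and vertical below 0.05 rad and angle between the y axis of slide_box and the y axis of clamp_jig, either way round below 0.12 rad and y of slide_box in the frame of nest above -0.035 m and contact force between the fingers and slide_box below 0.1 N and value of joint thumb_wedge below 0.022 m), for 0.2 s.
2. the bar's jaw holds the box against the fence, before the wedge is driven in (x of slide_box in the frame of nest between -0.007 and 0.007 m and z of slide_box in the frame of nest between -0.003 and 0.003 m and angle between slide_box's own z axis and vertical below 0.05 rad and angle between the y axis of slide_box and the y axis of clamp_jig, either way round below 0.12 rad and y of slide_box in the frame of nest above -0.003 m and y of slide_box in the frame of jaw_face below 0.0465 m and value of joint thumb_wedge below 0.022 m), for 0.1 s.
3. the thumb wedge is pushed in until it presses on the bar (x of slide_box in the frame of nest between -0.007 and 0.007 m and z of slide_box in the frame of nest between -0.003 and 0.003 m and angle between slide_box's own z axis and vertical below 0.05 rad and angle between the y axis of slide_box and the y axis of clamp_jig, either way round below 0.12 rad and y of slide_box in the frame of nest above -0.003 m and y of slide_box in the frame of jaw_face below 0.0465 m and value of joint thumb_wedge above 0.028 m and value of joint clamp_bar above 0.036 m and contact force between thumb_wedge_c0 and clamp_bar_c0 above 4 N), for 0.1 s.
At the end, for the whole second after the job is handed in: The slide box lies flat and at rest in the nest (within 7 mm sideways, 0.12 rad in line), within 3 mm of the fence, with the jaw within 3 mm of its other end; the wedge is at least 28 mm in and stays jammed, pressing on the bar with more than 4 N by itself (all of step 3 and linear speed of slide_box below 0.01 m/s); the robot touches nothing.
It fails at once if a bystander (small box, tape roll or beaker) is moved by more than 30 mm (distance of any of cuvette_box, tape_roll, beaker_pp from where it was at the start of the episode above 0.03 m).
It also fails if it takes over 59 s, if anything falls off the work surface, if the arm or the gripper's body presses on something with over 40 N, if the wrist force passes 120 N, or if a joint passes its speed limit or range.

## Working session

There is one attempt and no reset: what is moved stays moved. The work goes in short steps, Python scripts to look and compute and a tool call to move; the robot and the scene stay as the last step left them, time stands still between calls to the robot, and variables do not carry over. Pictures are saved under pics/ and viewed, and the job is handed in when it is done.

Besides the shell and the picture viewer there is one more tool, called by a JSON object that holds its "op" and its "data", one argument or row to a line. send_rows: Moves the arm, as the interface text tells. Its arguments: {"type":"object","properties":{"deltas":{"type":"array","items":{"type":"object","properties":{"fingers":{"type":"number"},"dp":{"type":"array","items":{"type":"number"}},"delta_rot":{"type":"array","items":{"type":"number"}}}}},"force":{"type":"number"}},"required":["deltas"]}

```bash
mkdir -p pics
python3 - <<'E'
from workcell import arm
import cv2
s=arm.get_state()
print(s['time'],s['position'],s['eef_rot'],s['grip_width'],arm.grasp_offset)
for n in ['top','side']:
    i=arm.camera_info(n);print(n,i['K'],i['R'],i['t'])
    cv2.imwrite(f'pics/{n}0.png',cv2.cvtColor(arm.get_image(n),cv2.COLOR_RGB2BGR))
E
```

```text
0.0 [0.23254174 0.4981291  0.20489869] [-1.73381903e-04  2.16655077e-01  9.76248044e-01 -5.50697303e-04] 0.09397024791757645 -0.0188
top [[453.45205825   0.         315.72761125]
 [  0.         453.45205825 196.6316053 ]
 [  0.           0.           1.        ]] [[-0.00773313 -0.99972986  0.02191838]
 [-0.99260039  0.00501805 -0.12132309]
 [ 0.12118032 -0.0226944  -0.99237105]] [-0.15148857  0.53745903  1.17099605]
side [[383.80706058   0.         325.89396302]
 [  0.         383.80706058 188.47350669]
 [  0.           0.           1.        ]] [[ 0.99893652 -0.04179851 -0.01946075]
 [-0.03994545 -0.57378884 -0.81802856]
 [ 0.02302601  0.81793597 -0.57484828]] [-5.42372842e-01  7.79156530e-04  9.94409978e-01]
```

View pics/top0.png

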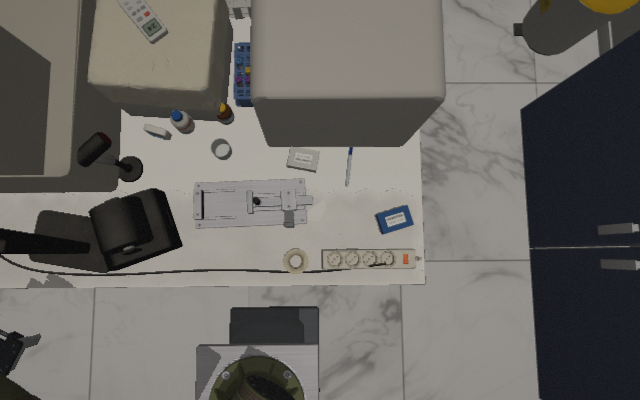

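View pics/side0.png

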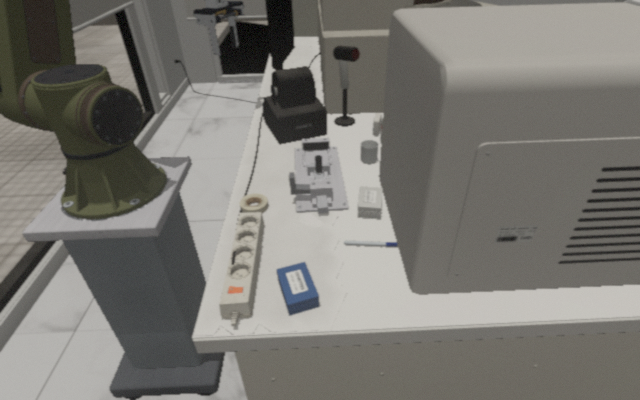

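The top view shows the blue slide box at about (394,219) and the jig from about (193,180) to (312,228), with the fence at the left (world +y). The wedge tab is on the near side at about (289,218). I'll enlarge these areas.

Run:
```python
import cv2
a=cv2.imread('pics/top0.png')
cv2.imwrite('pics/c1.png',cv2.resize(a[165:245,180:325],None,fx=5.5,fy=5.5,interpolation=cv2.INTER_CUBIC))
cv2.imwrite('pics/c2.png',cv2.resize(a[195:245,360:430],None,fx=8,fy=8,interpolation=cv2.INTER_CUBIC))
b=cv2.imread('pics/side0.png')
cv2.imwrite('pics/c3.png',cv2.resize(b[130:320,230:390],None,fx=3.1,fy=3.1,interpolation=cv2.INTER_CUBIC))
```

```text
(no output)
```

View pics/c1.png

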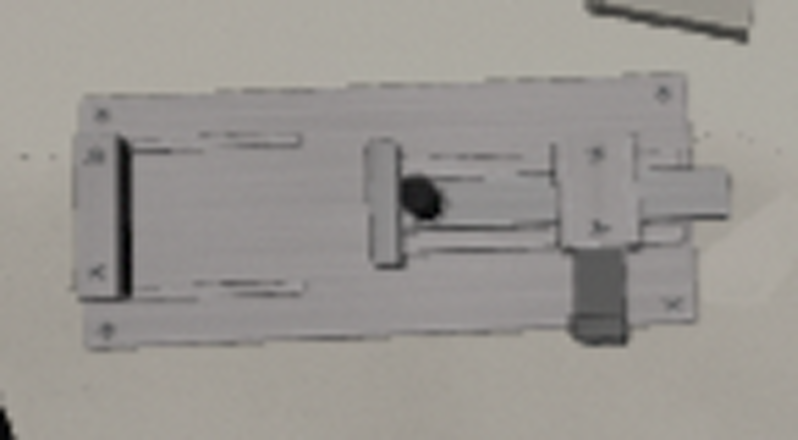

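View pics/c2.png

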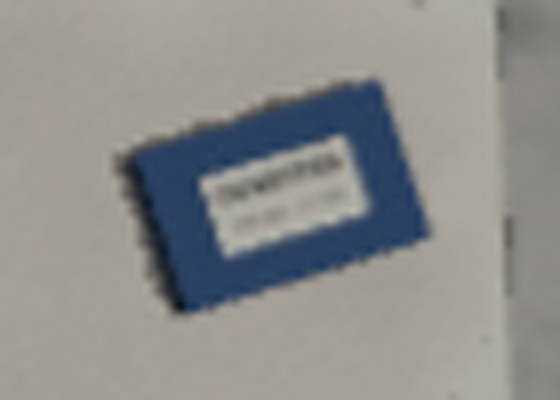

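View pics/c3.png

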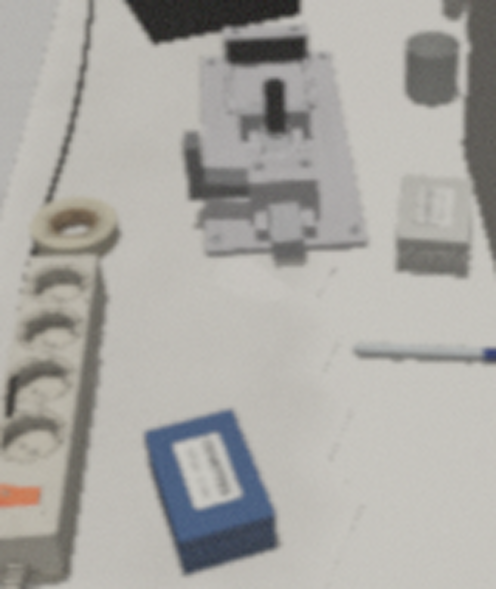

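Crop c1 shows the plate corners at (80,97), (685,75), (697,320) and (88,348). Crop c2 shows the box-top corners at (380,80), (430,236), (182,312) and (132,152). I'll back-project both sets.

```bash
cat > h.py <<'E'
import numpy as np
from workcell import arm
def bp(n,u,v,z,info=None):
    i=info or arm.camera_info(n);K,R,t=map(np.array,(i['K'],i['R'],i['t']))
    d=R.T@np.linalg.solve(K,[u,v,1]);c=-R.T@t
    return c+d*(z-c[2])/d[2]
def proj(n,X,info=None):
    i=info or arm.camera_info(n);p=np.array(i['K'])@(np.array(i['R'])@X+np.array(i['t']));return p[:2]/p[2]
def crop(n,pts,f,ox,oy,z):
    return np.array([bp(n,(u+.5)/f-.5+ox,(v+.5)/f-.5+oy,z) for u,v in pts])
E
python3 - <<'E'
from h import *
np.set_printoptions(precision=4,suppress=True)
J=crop('top',[(80,97),(685,75),(697,320),(88,348)],5.5,180,165,.008);print(J)
print([np.linalg.norm(J[i]-J[(i+1)%4]) for i in range(4)])
f=((J[0]+J[3])-(J[1]+J[2]))/2;f/=np.linalg.norm(f);print('yawfwd',np.degrees(np.arctan2(f[1],f[0])),J.mean(0),'origin',J.mean(0)+.01*f)
for nm,p,z in [('post',[(420,199)],.0745),('tab',[(600,330)],.077),('jaw top front',[(367,143),(372,265)],.04),('fence face',[(128,140),(128,298)],.04)]:
    print(nm,crop('top',p,5.5,180,165,z))
B=crop('top',[(380,80),(430,236),(182,312),(132,152)],8,360,195,.032);print(B,B.mean(0))
print([np.linalg.norm(B[i]-B[(i+1)%4]) for i in range(4)])
l=(B[0]+B[1]-B[2]-B[3]);print(np.degrees(np.arctan2(l[1],l[0])))
w=(B[0]+B[3]-B[2]-B[1]);print(np.degrees(np.arctan2(w[1],w[0])))
S=crop('side',[(232,410),(273,515),(183,540),(147,432)],3.1,230,130,.032);print('side',S,S.mean(0))
E
```

```text
[[ 0.5807  0.1739  0.008 ]
 [ 0.5905 -0.1243  0.008 ]
 [ 0.4688 -0.1296  0.008 ]
 [ 0.457   0.167   0.008 ]]
[np.float64(0.29836374023672424), np.float64(0.12176065377499098), np.float64(0.2968378501436841), np.float64(0.12385934365894491)]
yawfwd 92.07099593067258 [0.5243 0.0218 0.008 ] origin [0.5239 0.0318 0.008 ]
post [[ 0.5217 -0.0009  0.0745]]
tab [[ 0.46   -0.0847  0.077 ]]
jaw top front [[0.5528 0.0284 0.04  ]
 [0.494  0.0254 0.04  ]]
fence face [[0.5548 0.1426 0.04  ]
 [0.4789 0.141  0.04  ]]
[[ 0.5142 -0.3987  0.032 ]
 [ 0.462  -0.4137  0.032 ]
 [ 0.4374 -0.3304  0.032 ]
 [ 0.4906 -0.3151  0.032 ]] [ 0.4761 -0.3645  0.032 ]
[np.float64(0.0542733501557192), np.float64(0.0868398925394766), np.float64(0.0553220226448761), np.float64(0.08686887483404518)]
-73.88669408354541
16.059579230447177
side [[ 0.4897 -0.3203  0.032 ]
 [ 0.5127 -0.4014  0.032 ]
 [ 0.4634 -0.4154  0.032 ]
 [ 0.4389 -0.3352  0.032 ]] [ 0.4762 -0.3681  0.032 ]
```

Plate length and width, the fence position and both views of the box agree. I'll raise the arm first, then go over the jig for a wrist view.

Add to h.py:
```python
from scipy.spatial.transform import Rotation as Ro
def st():
    s=arm.get_state();q=s['eef_rot'];R=Ro.from_quat([q[1],q[2],q[3],q[0]])
    return s,np.array(s['position']),R
def to(x,y,z,yaw):  # yaw of tool y axis, deg
    s,p,R=st();a=np.radians(yaw)
    ty=np.array([np.cos(a),np.sin(a),0]);tz=np.array([0,0,-1.]);tx=np.cross(ty,tz)
    T=Ro.from_matrix(np.c_[tx,ty,tz])
    print('t',s['time'],'pos',p.round(4),'yaw',np.degrees(np.arctan2(*R.as_matrix()[1::-1,1])).round(2),'F',np.round(s['ft_force'],1),'w',s['grip_width'])
    print('dp',R.inv().apply(np.array([x,y,z])-p).round(4),'rot',(R.inv()*T).as_rotvec().round(4))
def snap(n,name):
    import cv2
    i=arm.camera_info(n);im=cv2.cvtColor(arm.get_image(n),cv2.COLOR_RGB2BGR);cv2.imwrite(f'pics/{name}.png',im)
    import pickle;pickle.dump(i,open(f'pics/{name}.pkl','wb'));return im
```

```text
(no output)
```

{"op": "send_rows", "data": {
  "deltas": [
    {"fingers": 1,"dp": [0,0,-0.04],"delta_rot": [0,0,0]},
    {"fingers": 1,"dp": [0,0,-0.08],"delta_rot": [0,0,0]},
    {"fingers": 1,"dp": [0,0,-0.12],"delta_rot": [0,0,0]},
    {"fingers": 1,"dp": [0,0,-0.14],"delta_rot": [0,0,0]},
    {"fingers": 1,"dp": [0,0,-0.15],"delta_rot": [0,0,0]}
  ],
  "force": 20
}}

```text
time: 0.6
position: [0.2327, 0.4985, 0.3572]
eef_rot: [0.0, 0.217, 0.976, 0.001]
ft_force: [0.1, -0.1, 0.7]
grip_width: 0.0939
```

```bash
python3 -c "
from h import *
to(.42,.04,.36,16)"
```

```text
t 0.6 pos [0.2327 0.4985 0.3572] yaw 64.98 F [ 0.1 -0.1  0.7] w 0.09388542633182215
dp [-0.3636 -0.3363 -0.0035] rot [ 2.100e-03 -8.000e-04  8.548e-01]
```

{"op": "send_rows", "data": {
  "deltas": [
    {"fingers": 1,"dp": [-0.036,-0.034,0],"delta_rot": [0,0,0.086]},
    {"fingers": 1,"dp": [-0.073,-0.067,0],"delta_rot": [0,0,0.171]},
    {"fingers": 1,"dp": [-0.109,-0.101,0],"delta_rot": [0,0,0.257]},
    {"fingers": 1,"dp": [-0.145,-0.135,0],"delta_rot": [0,0,0.342]},
    {"fingers": 1,"dp": [-0.182,-0.168,0],"delta_rot": [0,0,0.427]}
  ]
}}

```text
time: 1.1
position: [0.3265, 0.2672, 0.3544]
eef_rot: [-0.0, 0.42, 0.908, -0.001]
ft_force: [0.3, 0.9, 0.1]
grip_width: 0.0939
```

```bash
python3 -c "
from h import *
to(.42,.04,.36,16)"
```

```text
t 1.1 pos [0.3265 0.2672 0.3544] yaw 40.34 F [0.3 0.9 0.1] w 0.09392966880985631
dp [-0.2337 -0.0758 -0.0055] rot [-1.600e-03  2.000e-04  4.247e-01]
```

{"op": "send_rows", "data": {
  "deltas": [
    {"fingers": 1,"dp": [-0.047,-0.015,0],"delta_rot": [0,0,0.086]},
    {"fingers": 1,"dp": [-0.094,-0.03,0],"delta_rot": [0,0,0.171]},
    {"fingers": 1,"dp": [-0.14,-0.045,0],"delta_rot": [0,0,0.257]},
    {"fingers": 1,"dp": [-0.187,-0.06,0],"delta_rot": [0,0,0.342]},
    {"fingers": 1,"dp": [-0.233,-0.076,0],"delta_rot": [0,0,0.425]}
  ]
}}

```text
time: 1.6
position: [0.4202, 0.0405, 0.3545]
eef_rot: [-0.001, 0.602, 0.798, -0.0]
ft_force: [1.3, 1.3, 0.7]
grip_width: 0.094
```

{"op": "send_rows", "data": {
  "deltas": [
    {"fingers": 1,"dp": [0,0,0],"delta_rot": [0,0,0]},
    {"fingers": 1,"dp": [0,0,0],"delta_rot": [0,0,0]},
    {"fingers": 1,"dp": [0,0,0],"delta_rot": [0,0,0]},
    {"fingers": 1,"dp": [0,0,0],"delta_rot": [0,0,0]},
    {"fingers": 1,"dp": [0,0,0],"delta_rot": [0,0,0]}
  ]
}}

```text
time: 2.1
position: [0.4198, 0.0436, 0.3555]
eef_rot: [0.0, 0.6, 0.8, 0.0]
ft_force: [-0.3, 0.3, -0.1]
grip_width: 0.094
```

```bash
python3 -c "
from h import *
to(.476,-.366,.15,16)
snap('wrist','w1')"
```

```text
t 2.1 pos [0.4198 0.0436 0.3555] yaw 16.28 F [-0.3  0.3 -0.1] w 0.09399479534029347
dp [-0.4089 -0.0609  0.2055] rot [ 0.0001 -0.      0.0049]
```

View pics/w1.png

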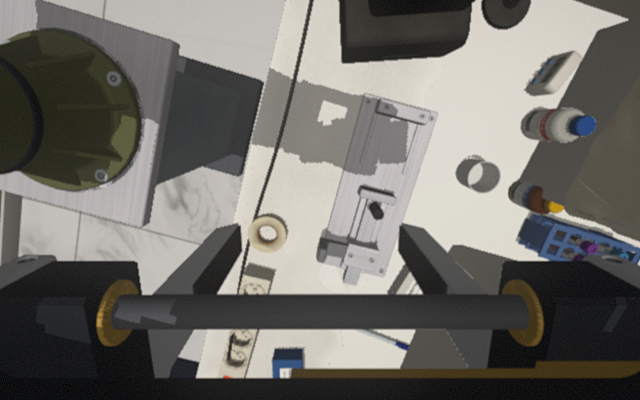

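The wrist view shows the whole jig, with the plate from about (365,95) to (380,280) and the fence at the top. I'll enlarge it for a second measurement.

Run:
```python
import cv2
a=cv2.imread('pics/w1.png')
cv2.imwrite('pics/c4.png',cv2.resize(a[85:205,330:450],None,fx=5,fy=5,interpolation=cv2.INTER_CUBIC))
cv2.imwrite('pics/c5.png',cv2.resize(a[175:295,305:425],None,fx=5,fy=5,interpolation=cv2.INTER_CUBIC))
```

```text
(no output)
```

View pics/c4.png

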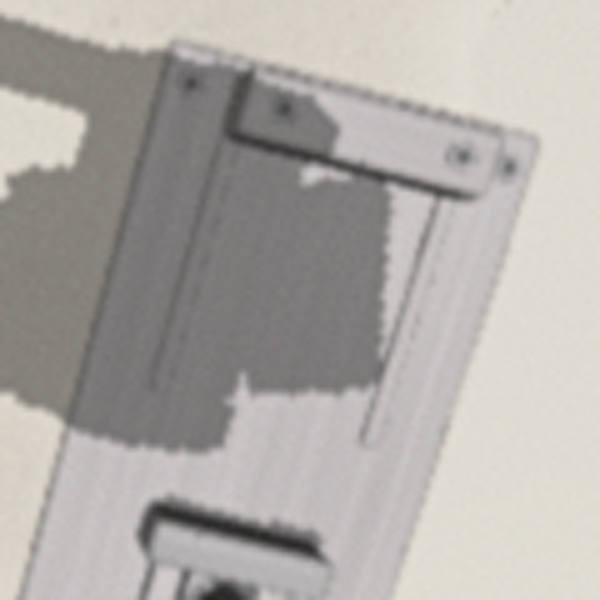

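View pics/c5.png

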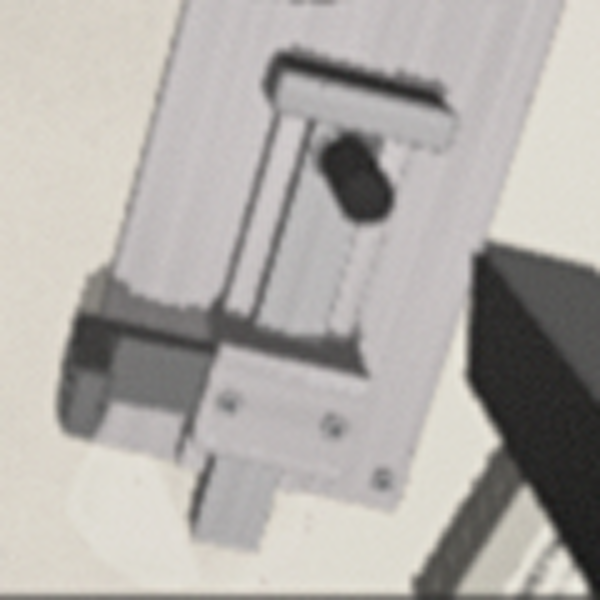

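Run:
```python
from h import *
import pickle
np.set_printoptions(precision=4,suppress=True)
i=pickle.load(open('pics/w1.pkl','rb'))
def c(pts,ox,oy,z,f=5): return np.array([bp('w',(u+.5)/f-.5+ox,(v+.5)/f-.5+oy,z,i) for u,v in pts])
C=-np.array(i['R']).T@i['t'];print('cam',C)
P=c([(172,42),(538,137),(20,595),(390,595)],330,85,.008);Q=c([(397,512)],305,175,.008);print('plate',P,Q)
fw=P[1]-Q[0];print('len',np.linalg.norm(fw),'wid',np.linalg.norm(P[1]-P[0]),'yaw',np.degrees(np.arctan2(fw[1],fw[0])),np.degrees(np.arctan2(*(P[0]-P[2])[1::-1])))
y=fw/np.linalg.norm(fw);x=np.array([y[1],-y[0],0])
print('origin',(P[1]+P[0])/2-.14*y)
print('rails',c([(218,160),(152,388),(437,195),(362,440)],330,85,.013),)
print('post',c([(368,200)],305,175,.0745))
print('fence face top',c([(230,135),(480,193)],330,85,.04))
print('tab top',c([(85,380),(70,430)],305,175,.077))
print('jaw top front edge',c([(275,72),(455,112)],305,175,.04))
```

```text
cam [0.4011 0.111  0.5347]
plate [[ 0.4571  0.1684  0.008 ]
 [ 0.5785  0.1737  0.008 ]
 [ 0.4637 -0.0178  0.008 ]
 [ 0.5853  0.0178  0.008 ]] [[ 0.5916 -0.124   0.008 ]]
len 0.29807848885431476 wid 0.12145809558222605 yaw 92.53057616614203 92.00614192832937
origin [0.524  0.0312 0.008 ]
rails [[0.4818 0.138  0.013 ]
 [0.4842 0.063  0.013 ]
 [0.5524 0.1474 0.013 ]
 [0.5563 0.0661 0.013 ]]
post [[0.5253 0.001  0.0745]]
fence face top [[0.4788 0.1445 0.04  ]
 [0.5568 0.1497 0.04  ]]
tab top [[ 0.4595 -0.078   0.077 ]
 [ 0.4598 -0.0953  0.077 ]]
jaw top front edge [[0.4925 0.0247 0.04  ]
 [0.5519 0.0284 0.04  ]]
```

Both cameras agree: the jig origin is at about (0.523, 0.031), yaw 2.2°. Next I'll check finger clearance to the power strip beside the box.

```bash
python3 -c "
from h import *
for z in (0,.04): print([bp('top',u,249,z).round(3) for u in (330,370,410)])
to(.476,-.366,.25,16.0)"
```

```text
[array([ 0.398, -0.193,  0.   ]), array([ 0.397, -0.301,  0.   ]), array([ 0.396, -0.41 ,  0.   ])]
[array([ 0.398, -0.191,  0.04 ]), array([ 0.397, -0.296,  0.04 ]), array([ 0.396, -0.401,  0.04 ])]
t 2.15 pos [0.4199 0.0434 0.3555] yaw 16.26 F [0.5 0.6 0.6] w 0.09354486938769806
dp [-0.4088 -0.0608  0.1055] rot [0.0001 0.     0.0046]
```

{"op": "send_rows", "data": {
  "deltas": [
    {"fingers": 0.65,"dp": [-0.041,-0.006,0.01],"delta_rot": [0,0,0]},
    {"fingers": 0.65,"dp": [-0.082,-0.012,0.02],"delta_rot": [0,0,0]},
    {"fingers": 0.65,"dp": [-0.123,-0.018,0.03],"delta_rot": [0,0,0]},
    {"fingers": 0.65,"dp": [-0.164,-0.024,0.04],"delta_rot": [0,0,0]},
    {"fingers": 0.65,"dp": [-0.205,-0.03,0.05],"delta_rot": [0,0,0.005]}
  ]
}}

```text
time: 2.65
position: [0.4484, -0.1639, 0.3052]
eef_rot: [0.0, 0.602, 0.798, 0.0]
ft_force: [0.0, 0.5, -0.5]
grip_width: 0.0778
```

{"op": "send_rows", "data": {
  "deltas": [
    {"fingers": 0.65,"dp": [-0.041,-0.006,0.01],"delta_rot": [0,0,0]},
    {"fingers": 0.65,"dp": [-0.082,-0.012,0.02],"delta_rot": [0,0,0]},
    {"fingers": 0.65,"dp": [-0.123,-0.018,0.03],"delta_rot": [0,0,0]},
    {"fingers": 0.65,"dp": [-0.164,-0.024,0.04],"delta_rot": [0,0,0]},
    {"fingers": 0.65,"dp": [-0.204,-0.031,0.05],"delta_rot": [0,0,0]}
  ]
}}

```text
time: 3.15
position: [0.4746, -0.3686, 0.2549]
eef_rot: [0.0, 0.602, 0.798, 0.0]
ft_force: [-0.1, 0.8, 0.3]
grip_width: 0.0775
```

```bash
python3 -c "
from h import *
to(.476,-.366,.1,16.0)"
```

```text
t 3.15 pos [ 0.4746 -0.3686  0.2549] yaw 15.93 F [-0.1  0.8  0.3] w 0.07745206019673252
dp [0.0021 0.002  0.1549] rot [ 0.      0.     -0.0013]
```

{"op": "send_rows", "data": {
  "deltas": [
    {"fingers": 0.65,"dp": [0.001,0.002,0.035],"delta_rot": [0,0,0]},
    {"fingers": 0.65,"dp": [0.001,0.002,0.07],"delta_rot": [0,0,0]},
    {"fingers": 0.65,"dp": [0.001,0.002,0.11],"delta_rot": [0,0,0]},
    {"fingers": 0.65,"dp": [0.001,0.002,0.14],"delta_rot": [0,0,0]},
    {"fingers": 0.65,"dp": [0.001,0.002,0.155],"delta_rot": [0,0,0]}
  ]
}}

```text
time: 3.65
position: [0.4754, -0.3646, 0.0977]
eef_rot: [-0.002, 0.602, 0.798, 0.0]
ft_force: [0.3, 0.6, -0.8]
grip_width: 0.0775
```

```bash
python3 -c "
from h import *
snap('wrist','w2')
to(.476,-.366,.009,16.0)"
```

```text
t 3.7 pos [ 0.4752 -0.3645  0.0967] yaw 15.92 F [-0.3 -0.3 -2.8] w 0.07751687300625527
dp [-0.002   0.0006  0.0877] rot [-0.0026 -0.004  -0.0014]
```

View pics/w2.png

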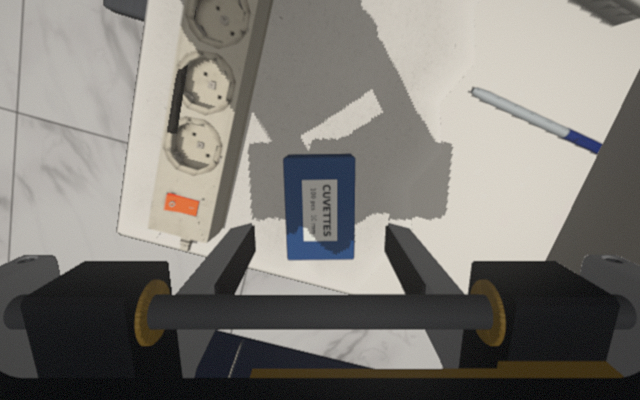

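The wrist view shows the blue box squarely between the fingers, with its top from (285,155) to (355,260). The label reads CUVETTES, but its colour and 57×87 size match slide_box. I'll verify the centre, then descend.

```bash
python3 -c "
from h import *
import pickle
i=pickle.load(open('pics/w2.pkl','rb'))
B=np.array([bp('w',u,v,.032,i) for u,v in [(285,156),(354,155),(355,259),(288,260)]]);print(B.round(4),B.mean(0))"
```

```text
[[ 0.439  -0.3311  0.032 ]
 [ 0.4897 -0.3157  0.032 ]
 [ 0.5163 -0.3978  0.032 ]
 [ 0.463  -0.4141  0.032 ]] [ 0.47699239 -0.36466988  0.032     ]
```

{"op": "send_rows", "data": {
  "deltas": [
    {"fingers": 0.65,"dp": [0,0.001,0.02],"delta_rot": [0,0,0]},
    {"fingers": 0.65,"dp": [0,0.001,0.04],"delta_rot": [0,0,0]},
    {"fingers": 0.65,"dp": [0,0.001,0.06],"delta_rot": [0,0,0]},
    {"fingers": 0.65,"dp": [0,0.001,0.077],"delta_rot": [0,0,0]},
    {"fingers": 0.65,"dp": [0,0.001,0.087],"delta_rot": [0,0,0]}
  ]
}}

```text
time: 4.2
position: [0.4774, -0.3656, 0.0135]
eef_rot: [0.0, 0.603, 0.798, -0.0]
ft_force: [-0.0, 1.0, 0.5]
grip_width: 0.0777
```

Close the fingers.

{"op": "send_rows", "data": {
  "deltas": [
    {"fingers": 0.65,"dp": [0,0,0],"delta_rot": [0,0,0]},
    {"fingers": -0.1,"dp": [0,0,0],"delta_rot": [0,0,0]},
    {"fingers": -0.1,"dp": [0,0,0],"delta_rot": [0,0,0]},
    {"fingers": -0.1,"dp": [0,0,0],"delta_rot": [0,0,0]},
    {"fingers": -0.1,"dp": [0,0,0],"delta_rot": [0,0,0]}
  ],
  "force": 20
}}

```text
time: 4.7
position: [0.4771, -0.3659, 0.0143]
eef_rot: [0.001, 0.603, 0.798, -0.0]
ft_force: [-1.5, 0.5, 7.0]
grip_width: 0.0565
```

{"op": "send_rows", "data": {
  "deltas": [
    {"fingers": -0.1,"dp": [0,0,0],"delta_rot": [0,0,0]},
    {"fingers": -0.1,"dp": [0,0,0],"delta_rot": [0,0,0]},
    {"fingers": -0.1,"dp": [0,0,-0.02],"delta_rot": [0,0,0]},
    {"fingers": -0.1,"dp": [0,0,-0.05],"delta_rot": [0,0,0]},
    {"fingers": -0.1,"dp": [0,0,-0.09],"delta_rot": [0,0,0]}
  ]
}}

```text
time: 5.2
position: [0.4761, -0.3649, 0.1031]
eef_rot: [-0.002, 0.603, 0.798, 0.0]
ft_force: [0.0, -0.5, -0.3]
grip_width: 0.0566
```

```bash
python3 -c "
from h import *
to(.5207,.091,.15,2.2)"
```

```text
t 5.2 pos [ 0.4761 -0.3649  0.1031] yaw 15.87 F [ 0.  -0.5 -0.3] w 0.05660433406855726
dp [ 0.4265  0.1675 -0.046 ] rot [-0.002  -0.0024  0.2386]
```

```bash
python3 -c "
from h import *
for z in (0,.15,.3): print([bp('top',u,146,z).round(3) for u in (265,340,410)])
"
```

```text
[array([ 0.682, -0.016,  0.   ]), array([ 0.682, -0.224,  0.   ]), array([ 0.681, -0.419,  0.   ])]
[array([ 0.647, -0.03 ,  0.15 ]), array([ 0.646, -0.212,  0.15 ]), array([ 0.646, -0.384,  0.15 ])]
[array([ 0.611, -0.044,  0.3  ]), array([ 0.611, -0.201,  0.3  ]), array([ 0.61 , -0.348,  0.3  ])]
```

{"op": "send_rows", "data": {
  "deltas": [
    {"fingers": -0.1,"dp": [0.042,0.016,-0.02],"delta_rot": [0,0,0.024]},
    {"fingers": -0.1,"dp": [0.085,0.033,-0.04],"delta_rot": [0,0,0.048]},
    {"fingers": -0.1,"dp": [0.128,0.05,-0.05],"delta_rot": [0,0,0.072]},
    {"fingers": -0.1,"dp": [0.17,0.067,-0.05],"delta_rot": [0,0,0.096]},
    {"fingers": -0.1,"dp": [0.213,0.084,-0.05],"delta_rot": [0,0,0.12]}
  ]
}}

```text
time: 5.7
position: [0.4994, -0.136, 0.154]
eef_rot: [0.0, 0.65, 0.76, 0.0]
ft_force: [0.6, -0.5, -1.3]
grip_width: 0.056
```

```bash
python3 -c "
from h import *
to(.5207,.091,.15,2.2)"
```

```text
t 5.7 pos [ 0.4994 -0.136   0.154 ] yaw 8.92 F [ 0.6 -0.5 -1.3] w 0.05604074951378824
dp [0.221  0.0563 0.004 ] rot [0.001  0.0004 0.1173]
```

{"op": "send_rows", "data": {
  "deltas": [
    {"fingers": -0.1,"dp": [0.044,0.011,0],"delta_rot": [0,0,0.024]},
    {"fingers": -0.1,"dp": [0.088,0.022,0],"delta_rot": [0,0,0.048]},
    {"fingers": -0.1,"dp": [0.132,0.034,0],"delta_rot": [0,0,0.07]},
    {"fingers": -0.1,"dp": [0.176,0.045,0],"delta_rot": [0,0,0.094]},
    {"fingers": -0.1,"dp": [0.221,0.056,0.004],"delta_rot": [0,0,0.117]}
  ]
}}

```text
time: 6.2
position: [0.5202, 0.0912, 0.15]
eef_rot: [0.0, 0.693, 0.721, 0.0]
ft_force: [1.2, 0.4, -0.6]
grip_width: 0.0567
```

{"op": "send_rows", "data": {
  "deltas": [
    {"fingers": -0.1,"dp": [0,0,0.02],"delta_rot": [0,0,0]},
    {"fingers": -0.1,"dp": [0,0,0.04],"delta_rot": [0,0,0]},
    {"fingers": -0.1,"dp": [0,0,0.06],"delta_rot": [0,0,0]},
    {"fingers": -0.1,"dp": [0,0,0.07],"delta_rot": [0,0,0]},
    {"fingers": -0.1,"dp": [0,0,0.07],"delta_rot": [0,0,0]}
  ]
}}

```text
time: 6.7
position: [0.5196, 0.0892, 0.0785]
eef_rot: [-0.001, 0.693, 0.721, -0.001]
ft_force: [-0.4, 0.2, -1.1]
grip_width: 0.0565
```

```bash
python3 -c "
from h import *
import cv2
to(.5207,.091,.022,2.2)
a=snap('wrist','w3');b=snap('top','t3')
cv2.imwrite('pics/c6.png',cv2.resize(b[165:245,180:325],None,fx=5.5,fy=5.5,interpolation=cv2.INTER_CUBIC))
"
```

```text
t 6.7 pos [0.5196 0.0892 0.0785] yaw 2.29 F [-0.4  0.2 -1.1] w 0.05654295398383668
dp [0.0017 0.0013 0.0565] rot [-0.0021  0.0001  0.0015]
```

View pics/w3.png

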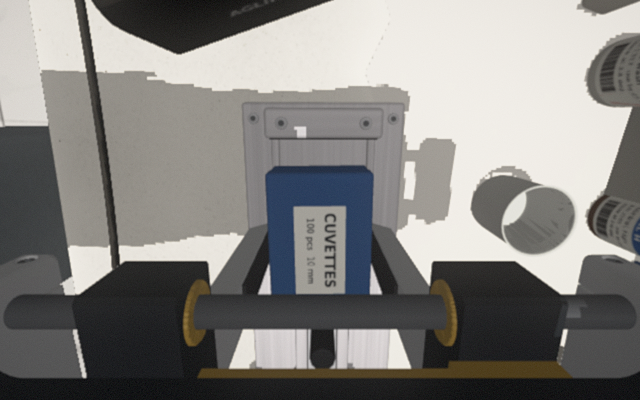

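View pics/c6.png

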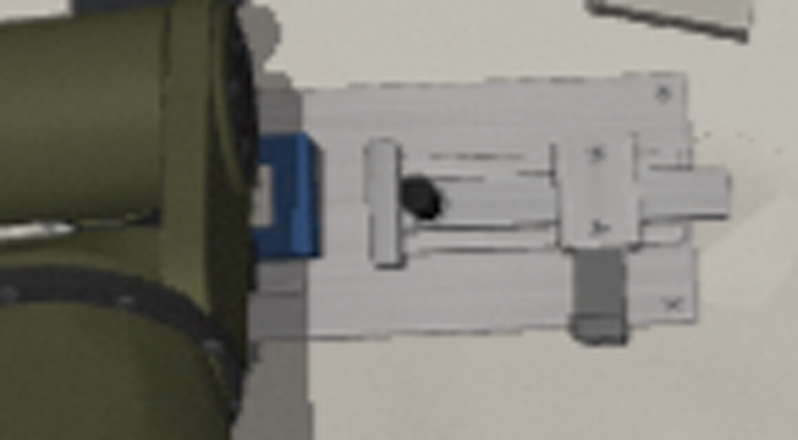

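The wrist view shows the box over the nest, with the fence at the top, plate corners at (244,102) and (406,102), and the box's far top corners at about (269,179) and (372,179). I'll check the offset from these.

```bash
python3 -c "
from h import *
import pickle,cv2
i=pickle.load(open('pics/w3.pkl','rb'))
g=lambda u,v,z:print(u,v,bp('w',u,v,z,i).round(4))
for p in [(244,102),(406,102)]: g(*p,.008)
for p in [(265,137),(382,137)]: g(*p,.04)
for p in [(269,178),(372,178)]: g(*p,.097)
a=cv2.imread('pics/w3.png')
cv2.imwrite('pics/c7.png',cv2.resize(a[95:245,235:415],None,fx=4.4,fy=4,interpolation=cv2.INTER_CUBIC))
"
```

```text
244 102 [0.4599 0.1692 0.008 ]
406 102 [0.5817 0.1741 0.008 ]
265 137 [0.4811 0.1459 0.04  ]
382 137 [0.5598 0.1491 0.04  ]
269 178 [0.4928 0.1288 0.097 ]
372 178 [0.5455 0.131  0.097 ]
```

View pics/c7.png

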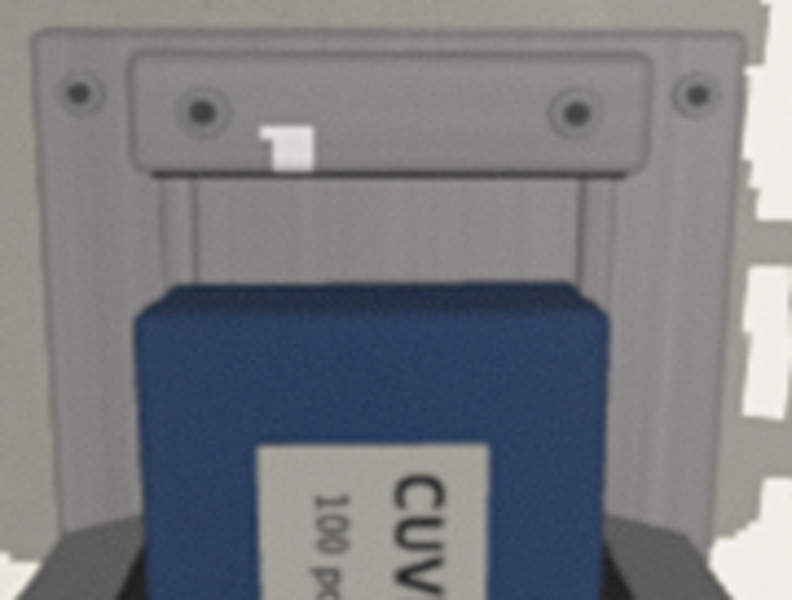

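Relative to the fence and plate in the same view, the box sits about 2.5 mm too far toward −x. I'll correct that while descending.

{"op": "send_rows", "data": {
  "deltas": [
    {"fingers": -0.1,"dp": [0.001,0.0025,0.01],"delta_rot": [0,0,0]},
    {"fingers": -0.1,"dp": [0.0015,0.0025,0.02],"delta_rot": [0,0,0]},
    {"fingers": -0.1,"dp": [0.0015,0.0025,0.03],"delta_rot": [0,0,0]},
    {"fingers": -0.1,"dp": [0.0015,0.0025,0.038],"delta_rot": [0,0,0]},
    {"fingers": -0.1,"dp": [0.0015,0.0025,0.042],"delta_rot": [0,0,0]}
  ]
}}

```text
time: 7.3
position: [0.5222, 0.0909, 0.0363]
eef_rot: [-0.0, 0.693, 0.721, -0.001]
ft_force: [0.1, -0.6, -1.4]
grip_width: 0.0565
```

```bash
python3 -c "
from h import *
to(.522,.091,.022,2.2)
snap('wrist','w4')
"
```

```text
t 7.3 pos [0.5222 0.0909 0.0363] yaw 2.29 F [ 0.1 -0.6 -1.4] w 0.05647810888565169
dp [ 0.0001 -0.0002  0.0143] rot [-0.0014  0.0001  0.0016]
```

View pics/w4.png

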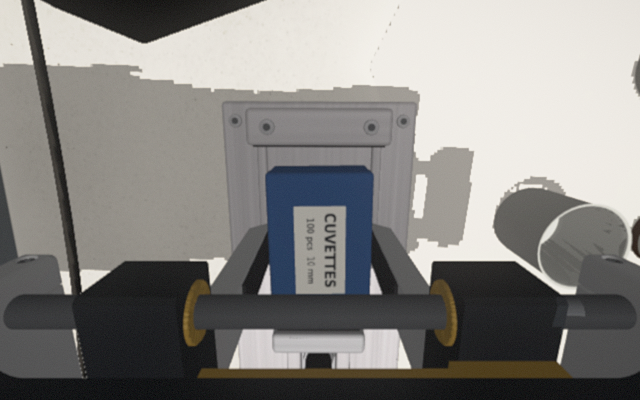

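The box centre is at u≈320, and the fence and rails are also centred at about 319.5, so it is well aligned. I'll lower it and release.

{"op": "send_rows", "data": {
  "deltas": [
    {"fingers": -0.1,"dp": [0,0,0.006],"delta_rot": [0,0,0]},
    {"fingers": -0.1,"dp": [0,0,0.01],"delta_rot": [0,0,0]},
    {"fingers": -0.1,"dp": [0,0,0.0125],"delta_rot": [0,0,0]},
    {"fingers": -0.1,"dp": [0,0,0.014],"delta_rot": [0,0,0]},
    {"fingers": -0.1,"dp": [0,0,0.014],"delta_rot": [0,0,0]}
  ]
}}

```text
time: 7.85
position: [0.5226, 0.0909, 0.0233]
eef_rot: [-0.0, 0.693, 0.721, -0.0]
ft_force: [-0.3, -0.8, -0.9]
grip_width: 0.0566
```

```bash
python3 -c "
from h import *
to(.522,.091,.022,2.2)
"
```

```text
t 7.85 pos [0.5226 0.0909 0.0233] yaw 2.29 F [-0.3 -0.8 -0.9] w 0.056645935592667084
dp [ 0.0001 -0.0006  0.0013] rot [-0.0001  0.      0.0016]
```

{"op": "send_rows", "data": {
  "deltas": [
    {"fingers": -0.1,"dp": [0,0,0.001],"delta_rot": [0,0,0]},
    {"fingers": -0.1,"dp": [0,0,0.0015],"delta_rot": [0,0,0]},
    {"fingers": 0.5,"dp": [0,0,0.0015],"delta_rot": [0,0,0]},
    {"fingers": 0.5,"dp": [0,0,0.0015],"delta_rot": [0,0,0]},
    {"fingers": 0.5,"dp": [0,0,0.0015],"delta_rot": [0,0,0]}
  ]
}}

```text
time: 8.35
position: [0.5227, 0.0909, 0.022]
eef_rot: [0.0, 0.693, 0.721, 0.0]
ft_force: [0.3, 0.1, -0.5]
grip_width: 0.0702
```

{"op": "send_rows", "data": {
  "deltas": [
    {"fingers": 0.5,"dp": [0,0,-0.02],"delta_rot": [0,0,0]},
    {"fingers": 0.5,"dp": [0,0,-0.05],"delta_rot": [0,0,0]},
    {"fingers": 0.5,"dp": [0,0,-0.08],"delta_rot": [0,0,0]},
    {"fingers": 0.5,"dp": [0,0,-0.1],"delta_rot": [0,0,0]},
    {"fingers": 0.5,"dp": [0,0,-0.11],"delta_rot": [0,0,0]}
  ]
}}

```text
time: 8.85
position: [0.5232, 0.091, 0.1338]
eef_rot: [0.001, 0.693, 0.721, 0.001]
ft_force: [0.6, -0.1, -0.3]
grip_width: 0.0706
```

```bash
python3 -c "
from h import *
snap('wrist','w5')
a=np.radians(2.2)
# behind post: post jig y = bar-... post measured ~(.5235,.000)
to(.5245,-.035,.13,2.2)
"
```

```text
t 8.9 pos [0.5234 0.091  0.1343] yaw 2.29 F [-0.1  0.7  1.5] w 0.07049794782001159
dp [-0.126  -0.004   0.0043] rot [ 0.0032 -0.0002  0.0015]
```

View pics/w5.png

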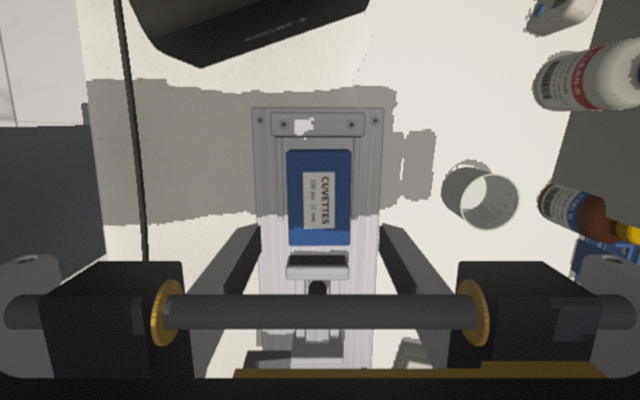

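The box lies flat and straight between the rails, from (286,150) to (351,245), with the jaw just behind it. Next I'll move behind the post with the fingers shut.

{"op": "send_rows", "data": {
  "deltas": [
    {"fingers": 0,"dp": [-0.03,-0.001,0],"delta_rot": [0,0,0]},
    {"fingers": -0.5,"dp": [-0.06,-0.002,0],"delta_rot": [0,0,0]},
    {"fingers": -1,"dp": [-0.09,-0.003,0],"delta_rot": [0,0,0]},
    {"fingers": -1,"dp": [-0.115,-0.004,0],"delta_rot": [0,0,0]},
    {"fingers": -1,"dp": [-0.126,-0.004,0],"delta_rot": [0,0,0]}
  ]
}}

```text
time: 9.4
position: [0.5232, -0.0368, 0.1308]
eef_rot: [-0.001, 0.693, 0.721, -0.0]
ft_force: [-0.4, 0.5, 0.1]
grip_width: 0.0336
```

{"op": "send_rows", "data": {
  "deltas": [
    {"fingers": -1,"dp": [0,0,0],"delta_rot": [0,0,0]},
    {"fingers": -1,"dp": [0,0,0],"delta_rot": [0,0,0]},
    {"fingers": -1,"dp": [0,0,0.015],"delta_rot": [0,0,0]},
    {"fingers": -1,"dp": [0,0,0.03],"delta_rot": [0,0,0]},
    {"fingers": -1,"dp": [0,0,0.035],"delta_rot": [0,0,0]}
  ]
}}

```text
time: 9.9
position: [0.523, -0.0339, 0.0955]
eef_rot: [-0.001, 0.692, 0.722, -0.001]
ft_force: [0.0, 0.2, 0.1]
grip_width: 0.0006
```

```bash
python3 -c "
from h import *
import cv2
to(.5245,-.035,.046,2.2)
b=snap('top','t6')
cv2.imwrite('pics/c8.png',cv2.resize(b[165:245,180:325],None,fx=5.5,fy=5.5,interpolation=cv2.INTER_CUBIC))
b=snap('side','s6')
cv2.imwrite('pics/c9.png',cv2.resize(b[100:230,250:380],None,fx=4.5,fy=4.5,interpolation=cv2.INTER_CUBIC))
"
```

```text
t 9.9 pos [ 0.523  -0.0339  0.0955] yaw 2.37 F [0.  0.2 0.1] w 0.0005765421680063932
dp [-0.0012  0.0015  0.0495] rot [-0.0021 -0.0005  0.0029]
```

View pics/c8.png

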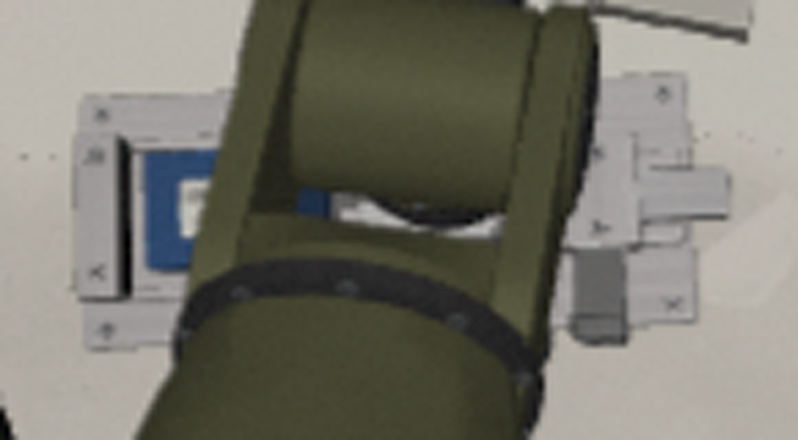

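View pics/c9.png

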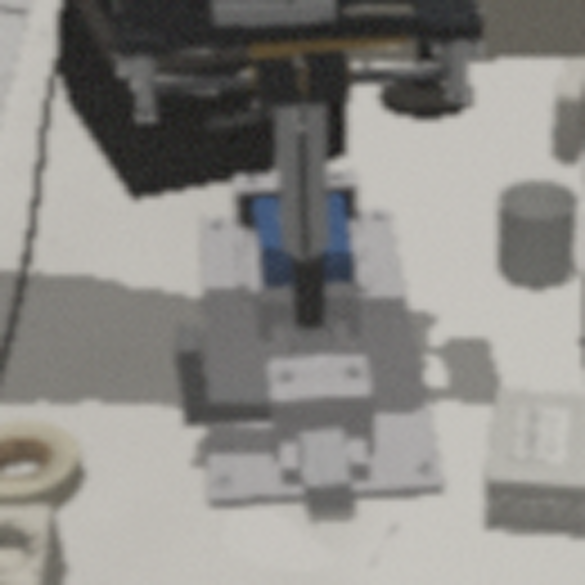

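The fingers are lined up behind the post. I'll descend and push forward in small steps.

{"op": "send_rows", "data": {
  "deltas": [
    {"fingers": -1,"dp": [-0.001,0.001,0.015],"delta_rot": [0,0,0]},
    {"fingers": -1,"dp": [-0.001,0.001,0.03],"delta_rot": [0,0,0]},
    {"fingers": -1,"dp": [-0.001,0.001,0.042],"delta_rot": [0,0,0]},
    {"fingers": -1,"dp": [-0.001,0.001,0.048],"delta_rot": [0,0,0]},
    {"fingers": -1,"dp": [-0.001,0.001,0.048],"delta_rot": [0,0,0]}
  ]
}}

```text
time: 10.5
position: [0.5246, -0.0359, 0.0486]
eef_rot: [-0.0, 0.693, 0.721, -0.0]
ft_force: [0.0, -0.2, -0.1]
grip_width: 0.0008
```

{"op": "send_rows", "data": {
  "deltas": [
    {"fingers": -1,"dp": [0.005,0,0],"delta_rot": [0,0,0]},
    {"fingers": -1,"dp": [0.01,0,0],"delta_rot": [0,0,0]},
    {"fingers": -1,"dp": [0.014,0,0],"delta_rot": [0,0,0]},
    {"fingers": -1,"dp": [0.018,0,0],"delta_rot": [0,0,0]},
    {"fingers": -1,"dp": [0.022,0,0],"delta_rot": [0,0,0]}
  ]
}}

```text
time: 11.0
position: [0.524, -0.0138, 0.0493]
eef_rot: [0.0, 0.693, 0.721, 0.0]
ft_force: [-0.4, -2.0, 1.5]
grip_width: 0.0004
```

{"op": "send_rows", "data": {
  "deltas": [
    {"fingers": -1,"dp": [0.003,0,0],"delta_rot": [0,0,0]},
    {"fingers": -1,"dp": [0.006,0,0],"delta_rot": [0,0,0]},
    {"fingers": -1,"dp": [0.009,0,0],"delta_rot": [0,0,0]},
    {"fingers": -1,"dp": [0.012,0,0],"delta_rot": [0,0,0]},
    {"fingers": -1,"dp": [0.014,0,0],"delta_rot": [0,0,0]}
  ]
}}

```text
time: 11.5
position: [0.5233, 0.0001, 0.049]
eef_rot: [0.0, 0.693, 0.721, 0.0]
ft_force: [-0.1, -1.7, 1.4]
grip_width: 0.0007
```

{"op": "send_rows", "data": {
  "deltas": [
    {"fingers": -1,"dp": [0.002,0,0],"delta_rot": [0,0,0]},
    {"fingers": -1,"dp": [0.004,0,0],"delta_rot": [0,0,0]},
    {"fingers": -1,"dp": [0.006,0,0],"delta_rot": [0,0,0]},
    {"fingers": -1,"dp": [0.008,0,0],"delta_rot": [0,0,0]},
    {"fingers": -1,"dp": [0.01,0,0],"delta_rot": [0,0,0]}
  ]
}}

```text
time: 12.0
position: [0.5229, 0.01, 0.049]
eef_rot: [0.0, 0.693, 0.721, 0.0]
ft_force: [1.8, -2.2, 1.8]
grip_width: 0.0005
```

{"op": "send_rows", "data": {
  "deltas": [
    {"fingers": -1,"dp": [0.001,0,0],"delta_rot": [0,0,0]},
    {"fingers": -1,"dp": [0.002,0,0],"delta_rot": [0,0,0]},
    {"fingers": -1,"dp": [0.003,0,0],"delta_rot": [0,0,0]},
    {"fingers": -1,"dp": [0.004,0,0],"delta_rot": [0,0,0]},
    {"fingers": -1,"dp": [0.005,0,0],"delta_rot": [0,0,0]}
  ]
}}

```text
time: 12.5
position: [0.5227, 0.0149, 0.049]
eef_rot: [0.0, 0.693, 0.721, 0.0]
ft_force: [2.6, -2.9, 1.0]
grip_width: 0.0003
```

```bash
python3 -c "
from h import *
import cv2
to(.5245,-.035,.046,2.2)
b=snap('top','t7')
cv2.imwrite('pics/c10.png',cv2.resize(b[165:245,180:325],None,fx=5.5,fy=5.5,interpolation=cv2.INTER_CUBIC))
"
```

```text
t 12.5 pos [0.5227 0.0149 0.049 ] yaw 2.29 F [ 2.6 -2.9  1. ] w 0.0002791001566407208
dp [-0.0499 -0.0002  0.003 ] rot [0.0001 0.     0.0016]
```

View pics/c10.png

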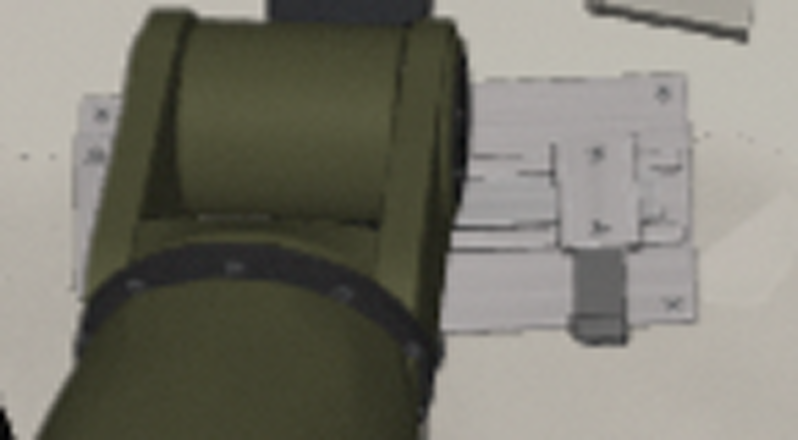

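The bar and box are moving forward together, with force at about 2.9 N. I'll continue in fine steps.

{"op": "send_rows", "data": {
  "deltas": [
    {"fingers": -1,"dp": [0.001,0,0],"delta_rot": [0,0,0]},
    {"fingers": -1,"dp": [0.002,0,0],"delta_rot": [0,0,0]},
    {"fingers": -1,"dp": [0.003,0,0],"delta_rot": [0,0,0]},
    {"fingers": -1,"dp": [0.0035,0,0],"delta_rot": [0,0,0]},
    {"fingers": -1,"dp": [0.004,0,0],"delta_rot": [0,0,0]}
  ]
}}

```text
time: 13.05
position: [0.5228, 0.0156, 0.0491]
eef_rot: [0.002, 0.693, 0.721, -0.002]
ft_force: [2.1, -32.2, 1.1]
grip_width: 0.0006
```

{"op": "send_rows", "data": {
  "deltas": [
    {"fingers": -1,"dp": [0.0005,0,0],"delta_rot": [0,0,0]},
    {"fingers": -1,"dp": [0.001,0,0],"delta_rot": [0,0,0]},
    {"fingers": -1,"dp": [0.0015,0,0],"delta_rot": [0,0,0]},
    {"fingers": -1,"dp": [0.002,0,0],"delta_rot": [0,0,0]},
    {"fingers": -1,"dp": [0.002,0,0],"delta_rot": [0,0,0]}
  ]
}}

```text
time: 13.55
position: [0.5228, 0.0159, 0.0491]
eef_rot: [0.003, 0.693, 0.721, -0.003]
ft_force: [2.3, -44.6, 1.2]
grip_width: 0.0004
```

The box is firmly against the fence: the push force jumped to 45 N and the position stopped changing. I'll back off gently and rise.

{"op": "send_rows", "data": {
  "deltas": [
    {"fingers": -1,"dp": [-0.005,0,0],"delta_rot": [0,0,0]},
    {"fingers": -1,"dp": [-0.01,0,0],"delta_rot": [0,0,0]},
    {"fingers": -1,"dp": [-0.016,0,0],"delta_rot": [0,0,0]},
    {"fingers": -1,"dp": [-0.022,0,-0.01],"delta_rot": [0,0,0]},
    {"fingers": -1,"dp": [-0.028,0,-0.04],"delta_rot": [0,0,0]}
  ]
}}

```text
time: 14.05
position: [0.5221, -0.0072, 0.0878]
eef_rot: [-0.002, 0.693, 0.721, -0.001]
ft_force: [-0.3, -1.0, 0.6]
grip_width: 0.0004
```

{"op": "send_rows", "data": {
  "deltas": [
    {"fingers": -1,"dp": [-0.02,-0.01,-0.03],"delta_rot": [0,0,0]},
    {"fingers": -1,"dp": [-0.04,-0.04,-0.05],"delta_rot": [0,0,0]},
    {"fingers": -1,"dp": [-0.06,-0.07,-0.06],"delta_rot": [0,0,0]},
    {"fingers": -1,"dp": [-0.075,-0.1,-0.06],"delta_rot": [0,0,0]},
    {"fingers": -1,"dp": [-0.08,-0.11,-0.06],"delta_rot": [0,0,0]}
  ]
}}

```text
time: 14.55
position: [0.4151, -0.0923, 0.1499]
eef_rot: [0.0, 0.693, 0.721, 0.0]
ft_force: [0.2, 0.0, 0.4]
grip_width: 0.0008
```

```bash
python3 -c "
from h import *
import cv2
to(.425,-.086,.058,2.2)
b=snap('top','t8')
cv2.imwrite('pics/c11.png',cv2.resize(b[165:245,180:325],None,fx=5.5,fy=5.5,interpolation=cv2.INTER_CUBIC))
snap('wrist','w8')
"
```

```text
t 14.55 pos [ 0.4151 -0.0923  0.1499] yaw 2.23 F [0.2 0.  0.4] w 0.0008143844429035524
dp [0.006  0.01   0.0919] rot [0.0008 0.0003 0.0005]
```

View pics/c11.png

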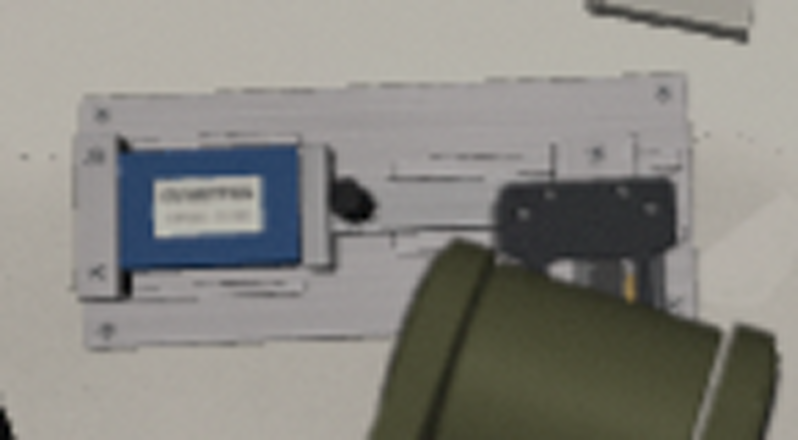

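View pics/w8.png

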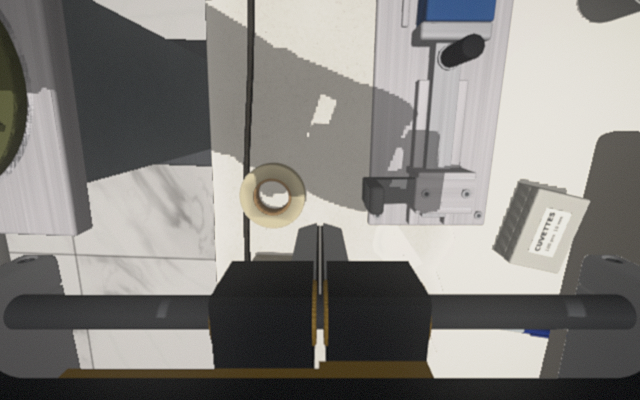

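The box is clamped: it touches the fence at left, and the jaw is flush on its other end. The wedge tab is visible at (373,195) in the wrist view. I'll descend on the −x side of the tab.

{"op": "send_rows", "data": {
  "deltas": [
    {"fingers": -1,"dp": [0.003,0.005,0.025],"delta_rot": [0,0,0]},
    {"fingers": -1,"dp": [0.006,0.009,0.05],"delta_rot": [0,0,0]},
    {"fingers": -1,"dp": [0.006,0.009,0.075],"delta_rot": [0,0,0]},
    {"fingers": -1,"dp": [0.006,0.009,0.09],"delta_rot": [0,0,0]},
    {"fingers": -1,"dp": [0.006,0.009,0.094],"delta_rot": [0,0,0]}
  ]
}}

```text
time: 15.15
position: [0.4257, -0.0843, 0.0535]
eef_rot: [-0.001, 0.693, 0.721, -0.001]
ft_force: [0.6, 0.0, 0.3]
grip_width: 0.0007
```

```bash
python3 -c "
from h import *
import cv2
to(.44,-.086,.057,2.2)
b=snap('side','s9')
cv2.imwrite('pics/c12.png',cv2.resize(b[100:230,250:380],None,fx=4.5,fy=4.5,interpolation=cv2.INTER_CUBIC))
"
```

```text
t 15.15 pos [ 0.4257 -0.0843  0.0535] yaw 2.34 F [0.6 0.  0.3] w 0.0006514642819250862
dp [-0.0023  0.0142 -0.0036] rot [-0.0025 -0.001   0.0024]
```

View pics/c12.png

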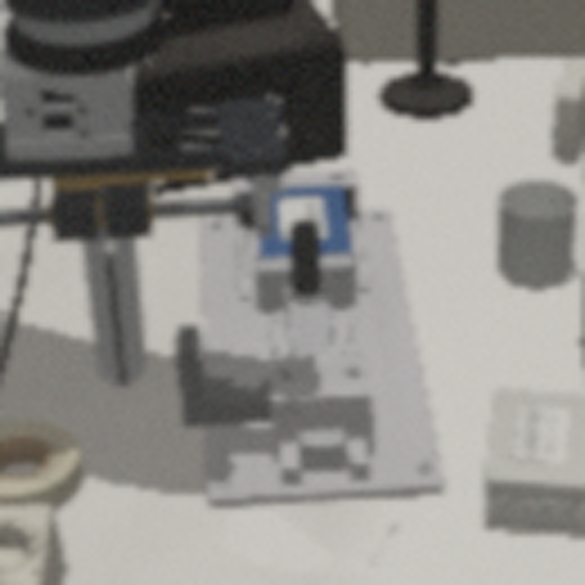

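```bash
python3 -c "
from h import *
print(crop('side',[(188,332),(182,360),(197,360)],4.5,250,100,.077).round(4), crop('side',[(125,382)],4.5,250,100,.0535).round(4))
"
```

```text
[[ 0.4605 -0.0791  0.077 ]
 [ 0.4583 -0.1051  0.077 ]
 [ 0.4659 -0.1057  0.077 ]] [[ 0.4263 -0.0883  0.0535]]
```

{"op": "send_rows", "data": {
  "deltas": [
    {"fingers": -1,"dp": [-0.001,0.004,-0.002],"delta_rot": [0,0,0]},
    {"fingers": -1,"dp": [-0.002,0.007,-0.003],"delta_rot": [0,0,0]},
    {"fingers": -1,"dp": [-0.002,0.01,-0.003],"delta_rot": [0,0,0]},
    {"fingers": -1,"dp": [-0.002,0.013,-0.003],"delta_rot": [0,0,0]},
    {"fingers": -1,"dp": [-0.002,0.016,-0.003],"delta_rot": [0,0,0]}
  ]
}}

```text
time: 15.7
position: [0.442, -0.0865, 0.0582]
eef_rot: [0.0, 0.693, 0.721, 0.0]
ft_force: [0.0, -0.2, 0.6]
grip_width: 0.0005
```

{"op": "send_rows", "data": {
  "deltas": [
    {"fingers": -1,"dp": [0,0.003,0],"delta_rot": [0,0,0]},
    {"fingers": -1,"dp": [0,0.006,0],"delta_rot": [0,0,0]},
    {"fingers": -1,"dp": [0,0.009,0],"delta_rot": [0,0,0]},
    {"fingers": -1,"dp": [0,0.012,0],"delta_rot": [0,0,0]},
    {"fingers": -1,"dp": [0,0.014,0],"delta_rot": [0,0,0]}
  ]
}}

```text
time: 16.2
position: [0.4558, -0.0858, 0.0578]
eef_rot: [-0.0, 0.693, 0.721, -0.0]
ft_force: [-2.6, -0.4, -1.7]
grip_width: 0.0007
```

The wedge is sliding at about 2.6 N. I'll continue.

{"op": "send_rows", "data": {
  "deltas": [
    {"fingers": -1,"dp": [0,0.002,0],"delta_rot": [0,0,0]},
    {"fingers": -1,"dp": [0,0.004,0],"delta_rot": [0,0,0]},
    {"fingers": -1,"dp": [0,0.006,0],"delta_rot": [0,0,0]},
    {"fingers": -1,"dp": [0,0.008,0],"delta_rot": [0,0,0]},
    {"fingers": -1,"dp": [0,0.009,0],"delta_rot": [0,0,0]}
  ]
}}

```text
time: 16.7
position: [0.4648, -0.0855, 0.058]
eef_rot: [0.0, 0.693, 0.721, 0.0]
ft_force: [-1.4, -0.2, -2.2]
grip_width: 0.0003
```

{"op": "send_rows", "data": {
  "deltas": [
    {"fingers": -1,"dp": [0,0.001,0],"delta_rot": [0,0,0]},
    {"fingers": -1,"dp": [0,0.002,0],"delta_rot": [0,0,0]},
    {"fingers": -1,"dp": [0,0.003,0],"delta_rot": [0,0,0]},
    {"fingers": -1,"dp": [0,0.0035,0],"delta_rot": [0,0,0]},
    {"fingers": -1,"dp": [0,0.004,0],"delta_rot": [0,0,0]}
  ]
}}

```text
time: 17.2
position: [0.4675, -0.0854, 0.0578]
eef_rot: [-0.001, 0.693, 0.721, -0.001]
ft_force: [-12.3, -1.1, 3.6]
grip_width: 0.0004
```

The force rose to 12 N, so the wedge has reached the bar. I'll push a little further to seat it.

{"op": "send_rows", "data": {
  "deltas": [
    {"fingers": -1,"dp": [0,0.0005,0],"delta_rot": [0,0,0]},
    {"fingers": -1,"dp": [0,0.001,0],"delta_rot": [0,0,0]},
    {"fingers": -1,"dp": [0,0.001,0],"delta_rot": [0,0,0]},
    {"fingers": -1,"dp": [0,0.001,0],"delta_rot": [0,0,0]},
    {"fingers": -1,"dp": [0,0.001,0],"delta_rot": [0,0,0]}
  ]
}}

```text
time: 17.7
position: [0.4681, -0.0854, 0.0577]
eef_rot: [-0.001, 0.693, 0.721, -0.001]
ft_force: [-14.4, -1.1, 5.9]
grip_width: 0.0005
```

{"op": "send_rows", "data": {
  "deltas": [
    {"fingers": -1,"dp": [0,0.0005,0],"delta_rot": [0,0,0]},
    {"fingers": -1,"dp": [0,0.001,0],"delta_rot": [0,0,0]},
    {"fingers": -1,"dp": [0,0.001,0],"delta_rot": [0,0,0]},
    {"fingers": -1,"dp": [0,0.001,0],"delta_rot": [0,0,0]},
    {"fingers": -1,"dp": [0,0.001,0],"delta_rot": [0,0,0]}
  ]
}}

```text
time: 18.2
position: [0.4687, -0.0854, 0.0577]
eef_rot: [-0.002, 0.693, 0.721, -0.002]
ft_force: [-17.0, -1.9, 7.1]
grip_width: 0.0004
```

{"op": "send_rows", "data": {
  "deltas": [
    {"fingers": -1,"dp": [0,0.0005,0],"delta_rot": [0,0,0]},
    {"fingers": -1,"dp": [0,0.001,0],"delta_rot": [0,0,0]},
    {"fingers": -1,"dp": [0,0.001,0],"delta_rot": [0,0,0]},
    {"fingers": -1,"dp": [0,0.001,0],"delta_rot": [0,0,0]},
    {"fingers": -1,"dp": [0,0.001,0],"delta_rot": [0,0,0]}
  ]
}}

```text
time: 18.7
position: [0.4692, -0.0853, 0.0576]
eef_rot: [-0.002, 0.693, 0.721, -0.002]
ft_force: [-21.6, -3.0, 10.3]
grip_width: 0.0005
```

{"op": "send_rows", "data": {
  "deltas": [
    {"fingers": -1,"dp": [0,-0.004,0],"delta_rot": [0,0,0]},
    {"fingers": -1,"dp": [0,-0.01,0],"delta_rot": [0,0,0]},
    {"fingers": -1,"dp": [0,-0.02,0],"delta_rot": [0,0,0]},
    {"fingers": -1,"dp": [0,-0.035,-0.01],"delta_rot": [0,0,0]},
    {"fingers": -1,"dp": [0,-0.05,-0.03],"delta_rot": [0,0,0]}
  ]
}}

```text
time: 19.2
position: [0.4202, -0.087, 0.0874]
eef_rot: [-0.001, 0.693, 0.721, -0.0]
ft_force: [0.9, 0.4, 0.5]
grip_width: 0.0005
```

{"op": "send_rows", "data": {
  "deltas": [
    {"fingers": -1,"dp": [0,-0.01,-0.03],"delta_rot": [0,0,0]},
    {"fingers": -1,"dp": [0,-0.02,-0.06],"delta_rot": [0,0,0]},
    {"fingers": -1,"dp": [-0.02,-0.03,-0.09],"delta_rot": [0,0,0]},
    {"fingers": -1,"dp": [-0.04,-0.04,-0.11],"delta_rot": [0,0,0]},
    {"fingers": -1,"dp": [-0.05,-0.04,-0.12],"delta_rot": [0,0,0]}
  ]
}}

```text
time: 19.7
position: [0.3833, -0.14, 0.2098]
eef_rot: [0.002, 0.693, 0.721, 0.0]
ft_force: [0.2, -0.0, -0.7]
grip_width: 0.0001
```

```bash
python3 -c "
from h import *
import cv2
to(.425,-.086,.058,2.2)
b=snap('top','t10')
cv2.imwrite('pics/c13.png',cv2.resize(b[165:245,180:325],None,fx=5.5,fy=5.5,interpolation=cv2.INTER_CUBIC))
b=snap('side','s10')
cv2.imwrite('pics/c14.png',cv2.resize(b[100:230,250:380],None,fx=4.5,fy=4.5,interpolation=cv2.INTER_CUBIC))
"
```

```text
t 19.7 pos [ 0.3833 -0.14    0.2098] yaw 2.24 F [ 0.2 -0.  -0.7] w 0.00012657063089052797
dp [0.0525 0.0433 0.1518] rot [0.0029 0.0016 0.0006]
```

View pics/c13.png

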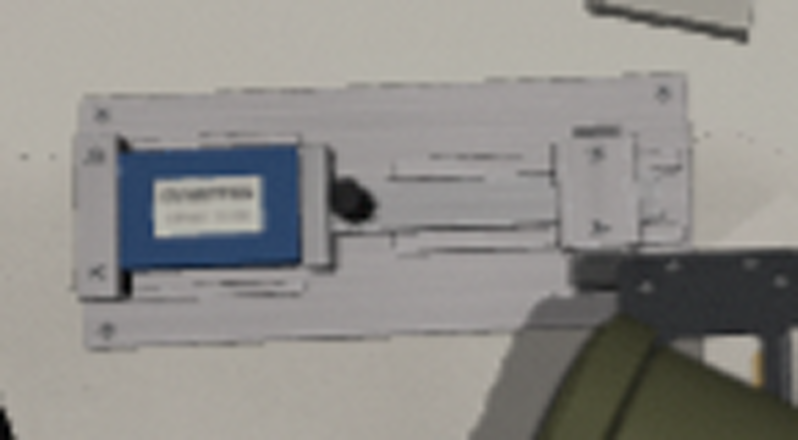

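View pics/c14.png

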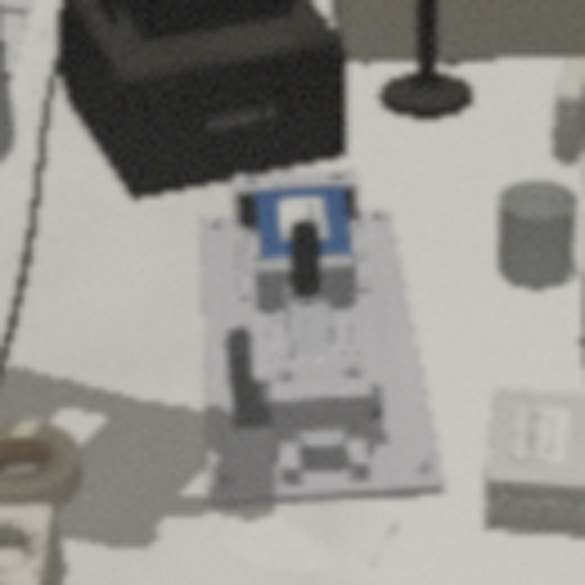

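The box is flush to the fence and jaw, and the wedge end now pokes out beyond the bridge. I'll measure how far the tab travelled.

```bash
python3 -c "
from h import *
print(crop('side',[(188,332),(239,334)],4.5,250,100,.075).round(4))
s=arm.get_state();print(s['time'],np.abs(s['qvel']).max())
o=np.array([.523,.031]);a=np.radians(2.2);xj=np.array([np.cos(a),np.sin(a)])
for nm,p in [('before',[(600,330)]),('after',[(597,272)])]:
  q=crop('top',p,5.5,180,165,.075)[0];print(nm,q,(q[:2]-o)@xj)
"
```

```text
[[ 0.4603 -0.076   0.075 ]
 [ 0.4868 -0.0798  0.075 ]]
19.8 0.04198801661348821
before [ 0.4601707  -0.08458168  0.075     ] -0.06721991274379925
after [ 0.48709595 -0.08320445  0.075     ] -0.04026164085781502
```

```bash
python3 -c "
from workcell import arm
print(arm.hand_in())"
```

```text
the job is handed in; nothing more can be done
None
```

The slide box is in the nest, clamped between fence and jaw, with the wedge jammed. I handed the job in at about 20 s; no verdict is reported.

- **Box:** I set it flat between the rails and let go with about 16 mm clear at each end. The last pictures show it flush against both the fence and the jaw.
- **Bar:** I pushed it by its post until the force rose sharply and motion stopped. That push peaked at about 45 N, more than was needed. The 40 N limit is worded for the arm and gripper body, and this was on the fingertips.
- **Wedge:** I drove it in to about 21 N, slightly above the suggested 20 N.
    - **Travel:** After I let go, the tab was about 27 mm further in by both cameras. The last 3 mm met steep resistance, which fits the bar being reached at 30 mm.
    - **Not checked:** The starting position and the wedge's pressing force could not be read directly. I infer about 32 mm in and a lasting jam.
- **Surroundings:** The arm ended clear of everything. I touched none of the other loose items. The small box and beaker look unmoved in the last pictures, and the tape roll was only partly in view.

The blue box's label reads "CUVETTES". I went by its colour and measured size (about 55 × 87 mm; the gripper closed to 56.5 mm across the width), which match the slide box.

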